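# Return the condiment set to its caddy

## Task

Put the condiment set back in its steel caddy: the large lidded jar, the medium lidded jar, the pepper shaker and the square soy bottle, each standing in the holder made for its size and shape. Leave the two jars without lids where they stand, they are empty and wait to be washed. Keep the pots upright, set them down without dropping them, and let go.

Things in the scene. Friction and masses are not known exactly. Their poses are not given: they have to be found in the camera images.
- jar_large_mid (a point): Large lidded jar: white ceramic cylinder, 66 mm diameter, flat steel screw lid (64 mm) with a small knob, 88 mm high overall, straight sides to 68 mm, lid to 81 mm, 0.4 kg. This point: centre, 44 mm above its underside. z up. Grasp from above, 5 to 15 mm over this point, so that the hand stays over the neighbours (88 mm high).
- jar_medium_mid (a point): Medium lidded jar: white ceramic cylinder, 54 mm diameter, flat steel screw lid (52 mm) with a small knob, 88 mm high overall, straight sides to 68 mm, lid to 81 mm, 0.3 kg. This point: centre, 44 mm above its underside. z up. Grasp from above, 5 to 15 mm over this point, so that the hand stays over the neighbours (88 mm high).
- pepper_mid (a point): Pepper shaker: white ceramic cylinder, 42 mm diameter, domed steel top with holes, 88 mm high overall, straight sides to 76 mm, 0.2 kg. This point: centre, 44 mm above its underside. z up. Grasp from above, 5 to 15 mm over this point, so that the hand stays over the neighbours (88 mm high).
- soy_mid (a point): Square soy bottle: white ceramic, 48 x 48 mm, flat upright sides to 66 mm, then a neck with a round steel pouring cap and short spout, 88 mm high overall, 0.3 kg. This point: centre, 44 mm above its underside. z up. x and y square to its sides, the spout along x; it may stand any of four ways round. Grasp from above, 5 to 15 mm over this point, so that the hand stays over the neighbours (88 mm high).
- holder_large_seat (a point): Large round steel holder for the large jar, 82 mm inside. This point: centre of its inner floor, where the pot's underside stands, 6 mm above the granite; z up. Wall 3 mm thick, 18 mm high above this point. Fixed in the caddy, a 224 mm square tray (rim 16 mm, end handles 29 mm high) with the four holders in its corners, 104 mm apart; which is in which corner varies.
- holder_medium_seat (a point): Medium round steel holder for the medium jar, 70 mm inside. This point: centre of its inner floor, where the pot's underside stands, 6 mm above the granite; z up. Wall 3 mm thick, 18 mm high above this point. Fixed in the caddy, a 224 mm square tray (rim 16 mm, end handles 29 mm high) with the four holders in its corners, 104 mm apart; which is in which corner varies.
- holder_small_seat (a point): Small round steel holder for the pepper shaker, 58 mm inside. This point: centre of its inner floor, where the pot's underside stands, 6 mm above the granite; z up. Wall 3 mm thick, 18 mm high above this point. Fixed in the caddy, a 224 mm square tray (rim 16 mm, end handles 29 mm high) with the four holders in its corners, 104 mm apart; which is in which corner varies.
- holder_square_seat (a point): Square steel holder for the soy bottle, 64 x 64 mm inside, x and y square to its walls. This point: centre of its inner floor, where the pot's underside stands, 6 mm above the granite; z up. Wall 3 mm thick, 18 mm high above this point. Fixed in the caddy, a 224 mm square tray (rim 16 mm, end handles 29 mm high) with the four holders in its corners, 104 mm apart; which is in which corner varies.
- open_large_mid (a point): Look-alike that stays: a large jar without its lid, empty, 66 mm diameter, 68 mm high, open on top (a hollow with a 4 mm ceramic rim). This point is its centre, 34 mm above its underside.
- open_medium_mid (a point): Look-alike that stays: a medium jar without its lid, empty, 54 mm diameter, 68 mm high, open on top. This point is its centre, 34 mm above its underside.
Mind the look-alikes: they are no part of the job. What is shaped like the part that bears soy_mid but blue is not meant. What is shaped like the part that bears jar_large_mid but yellow is not meant.

How it is judged:
At the end, for the whole second after the job is handed in: Each of the four stands released, at rest and upright (within 7 degrees) on the floor of its own holder (large, medium, small round, square), within 14 mm of its centre and 5 mm in height; both lidless jars stand upright within 30 mm of where they stood (horizontal distance between jar_large_mid and holder_large_seat below 0.014 m and z of jar_large_mid in the frame of holder_large_seat between 0.039 and 0.049 m and angle between each of jar_large_mid, jar_medium_mid, pepper_mid, soy_mid, open_large_mid, open_medium_mid's own z axis and vertical below 0.12 rad and linear speed of each of jar_large, jar_medium, pepper, soy below 0.02 m/s and horizontal distance between jar_medium_mid and holder_medium_seat below 0.014 m and z of jar_medium_mid in the frame of holder_medium_seat between 0.039 and 0.049 m and horizontal distance between pepper_mid and holder_small_seat below 0.014 m and z of pepper_mid in the frame of holder_small_seat between 0.039 and 0.049 m and horizontal distance between soy_mid and holder_square_seat below 0.014 m and z of soy_mid in the frame of holder_square_seat between 0.039 and 0.049 m and distance of each of open_large_mid, open_medium_mid from where it was at the start of the episode below 0.03 m); the robot touches nothing.
It fails at once if a jar without a lid is moved more than 30 mm from its place (distance of any of open_large_mid, open_medium_mid from where it was at the start of the episode above 0.03 m).
It fails at once if a piece of the condiment set is tipped by more than about 35 degrees (angle between any of jar_large_mid, jar_medium_mid, pepper_mid, soy_mid's own z axis and vertical above 0.6 rad).
It fails at once if a piece of the condiment set is dropped (falls free from more than about 25 mm) ((linear speed of jar_large above 0.7 m/s and contact force between anything else and jar_large below 0.05 N) or (linear speed of jar_medium above 0.7 m/s and contact force between anything else and jar_medium below 0.05 N) or (linear speed of pepper above 0.7 m/s and contact force between anything else and pepper below 0.05 N) or (linear speed of soy above 0.7 m/s and contact force between anything else and soy below 0.05 N)).
It also fails if it takes over 109 s, if anything falls off the work surface, if the arm or the gripper's body presses on something with over 40 N, if the wrist force passes 120 N, or if a joint passes its speed limit or range.

## Robot

A 7-joint arm with a two-finger parallel gripper is mounted at the origin on the work surface. World frame = base frame: x ahead of the robot, y to its left, z up, the work surface at z = 0. Lengths are in m, angles in rad, forces in N, time in s.
With the tool pointing down it reaches from about 0.35 to 0.9 m from the base axis. Payload 8.1 kg.
Tool frame: the origin (TCP) lies midway between the tips of the shut fingers; the grasp point (between the pads) lies 19 mm behind it; z points along the fingers, y is the line along which they close (so a half turn about z gives the same grasp; the last joint's range is limited). The gripper opens to 92 mm and grips with 3 to 60 N. Pads are 19 mm wide; open, the fingers measure 130 mm over their backs; the gripper's body (75 mm by 190 mm) begins 47 mm behind the grasp point.
Start: joints at [-1.361, 0.434, 0.025, 1.573, -0.012, 1.134, -0.075], TCP at [0.192, 0.595, 0.227] pointing down, gripper open.
Joint ranges: [-2.62, 2.62], [-0.44, 2.09], [-1.27, 1.32], [0.08, 2.57], [-1.32, 4.46], [0.12, 2], [-2.74, 2.74]. Speed limits (rad/s): [2.22, 2.22, 3.01, 3.01, 3.14, 3.14, 3.14].

## Interface

Orientations are given as a rotation vector (axis times angle).
In Python, from cell import arm gives the robot as it stands.
- The arm moves only by the tool move_arm, never from a script. Its argument "motion" is a list of rows, each an object of numbers: "tx", "ty", "tz": the shift along the tool's x, y, z normalised to -1 to 1, where 1 is 1000 mm; "twist": the turn about the tool's z normalised to -1 to 1, where 1 is pi/2 rad. In form: [{"tx": .., "ty": .., "tz": .., "twist": ..}, ...]. A call has 1 to 12 rows; each row shifts and turns the commanded pose from where the row before left it, along the tool's axes as they then stand; what a row does not reach is not made up. A row lasts 1/10 s, in which the tool goes at most 50 mm and 8.59 degrees, less where a joint would pass 70% of its speed; a pose out of reach is approached as far as the arm can. A call with a number of a shift or a turn outside -1 to 1 is refused whole. A call with a gripper value outside its range is refused whole. "gripper" is the gripper's target within -1 to 1 (shut at 1, half-way at 0, fully open at -1), set as the call begins (left out, the last holds). The fingers move at their own pace and stop on an object; "squeeze" is the grip in N (left out, the last holds). Time passes only in rows, so rows that do not move let the fingers close. It gives the time, the measured TCP pose, the force, the opening and the grip force at its end, in the units of the state.
- arm.observe(): the state, without advancing time (a new reading comes with each control period).
- arm.get_image(name): name is "scene" or "top"; returns the picture (480x640x3 uint8, red, green, blue); there is no depth.
- arm.calibration(name): a dict with "K" (3x3 intrinsics, pixels), "T" (4x4, takes a point from camera to world coordinates). Camera axes: x right, y down, z forward; pixel columns grow to the right and rows downward; lengths in m; the calibration is good to about 2 mm. A picture is of the moment at which its call begins. calibration takes no time and is no camera call.
- arm.sign_off(): hands the job in; it is judged then, once.
Trained networks look in the newest picture that a camera, given by its name, has taken for a name from the list of things; names that differ only in an ending like _2 or _b are one class to them, and where a whole thing is asked for, a point or a joint stands for the part that bears it (a point fixed in the world has none). Each returns a list of dicts, best first, with "conf" (0 to 1); they miss things now and then, are a little off and sometimes report something else, mostly with a low value. They report only what shows in the picture. A call takes as long as a camera call. They do not tell look-alikes from the thing itself.
- arm.look_for(camera, query): "point" ([column, row] as shares, 0 to 1, of the picture: columns of its width, rows of its height, amid what is visible of it).
- arm.regions_of(camera, query): "region" (480x640 bool, what is visible of it) and "point" ([column, row] as shares, 0 to 1, of the picture: columns of its width, rows of its height, amid what is visible of it).
- arm.place_of(camera, query): "point" ([column, row] as shares, 0 to 1, of the picture: columns of its width, rows of its height: a listed point, or the origin of a listed thing).
The state is a dict: "clock": time; "joints": joint angles; "dq": joint speeds; "joint_efforts": joint torques, N m; "position": TCP position; "ee_rot": TCP orientation; "force": force on the tool from outside, world axes, zero at the start; "ft_torque": the same for the moment, N m; "width": opening from 0.0 (shut) to 1.0 (fully open); "gripper_force": force on a finger pad.
Only numpy, scipy, OpenCV 4.12 (cv2) and the standard library are available. Lean on these libraries where they do the work, as an engineer would, in place of code of your own. Each camera call takes 0.05 s, during which the arm holds its last target. There are 200 camera calls.

## Working session

There is one attempt and no reset: what is moved stays moved. The work goes in short steps, Python scripts to look and compute and a tool call to move; the robot and the scene stay as the last step left them, time stands still between calls to the robot, and variables do not carry over. Pictures are saved under pics/ and viewed, at most 14 in all, crops included, and the job is handed in when it is done.

Besides the shell and the picture viewer there is one more tool, called after "Call:" by a JSON object that holds its "fn" and its "kwargs", one argument or row to a line. move_arm: Moves the arm, as the interface text tells. Scaled input: -1 to 1 covers 1000 mm each way for a shift and pi/2 rad each way for a turn. Its arguments: {"type":"object","properties":{"motion":{"type":"array","items":{"type":"object","properties":{"tx":{"type":"number"},"ty":{"type":"number"},"tz":{"type":"number"},"twist":{"type":"number"}}}},"gripper":{"type":"number"},"squeeze":{"type":"number"}},"required":["motion"]}

```bash
mkdir -p pics; python3 - <<'E'
from cell import arm
import cv2
for n in("top","scene"):
    cv2.imwrite(f"pics/{n}0.png",arm.get_image(n)[:,:,::-1]); c=arm.calibration(n); print(c["K"].round(1).tolist(),c["T"].round(3).tolist())
    for q in "jar_large_mid jar_medium_mid pepper_mid soy_mid holder_large_seat holder_medium_seat holder_small_seat holder_square_seat open_large_mid open_medium_mid".split():
        print(n,q,[(round(d["point"][0]*640),round(d["point"][1]*480),round(d["conf"],2)) for d in arm.place_of(n,q)][:5])
print(arm.observe())
E
```

```text
[[621.3, 0.0, 331.3], [0.0, 621.3, 232.9], [0.0, 0.0, 1.0]] [[-0.018, -0.987, 0.158, 0.285], [-1.0, 0.018, -0.002, -0.022], [-0.001, -0.158, -0.987, 1.527], [0.0, 0.0, 0.0, 1.0]]
top jar_large_mid [(352, 269, 0.71), (354, 313, 0.6)]
top jar_medium_mid [(339, 169, 0.7)]
top pepper_mid [(300, 179, 0.58)]
top soy_mid [(291, 215, 0.75), (211, 165, 0.55)]
top holder_large_seat [(186, 236, 0.77)]
top holder_medium_seat [(229, 238, 0.84)]
top holder_small_seat [(220, 282, 0.8)]
top holder_square_seat [(179, 276, 0.61), (345, 222, 0.15)]
top open_large_mid [(344, 222, 0.57)]
top open_medium_mid [(295, 261, 0.79)]
[[523.4, 0.0, 308.7], [0.0, 523.4, 238.3], [0.0, 0.0, 1.0]] [[0.374, 0.506, -0.777, 1.456], [0.928, -0.206, 0.312, -0.367], [-0.002, -0.837, -0.547, 0.699], [0.0, 0.0, 0.0, 1.0]]
scene jar_large_mid [(248, 205, 0.9), (268, 226, 0.67)]
scene jar_medium_mid [(312, 284, 0.91)]
scene pepper_mid [(351, 265, 0.86), (310, 283, 0.5), (376, 210, 0.44)]
scene soy_mid [(341, 238, 0.9), (449, 255, 0.76)]
scene holder_large_seat [(430, 223, 0.6), (415, 203, 0.44)]
scene holder_medium_seat [(392,
[... 196 characters left out ...]
 'joints': array([-1.36060138,  0.43450314,  0.02502858,  1.57322798, -0.01159504,
        1.13399125, -0.07511257]), 'dq': array([-7.94774861e-04,  5.11268907e-05, -2.67393401e-06, -1.63120251e-04,
        7.54279533e-05,  3.47362037e-04,  1.41199099e-03]), 'joint_efforts': array([-9.89331625e-05, -6.67672777e+01,  9.83651094e-01, -3.14824426e+01,
       -6.06498308e-02,  3.23036383e-02,  1.86956822e-05]), 'position': array([0.19236906, 0.59466101, 0.22672938]), 'ee_rot': array([4.89520544e-01, 3.10318965e+00, 2.10440496e-05]), 'force': array([0.2988695 , 0.24588134, 0.79313775]), 'ft_torque': array([-0.01404736, -0.05473161, -0.0164662 ]), 'gripper_force': 0.0, 'width': 0.9980203341923317}
```

```bash
python3 - <<'E'
import cv2
t=cv2.imread("pics/top0.png"); cv2.imwrite("pics/tc.png",cv2.resize(t[130:340,130:410],None,fx=2.8,fy=2.8,interpolation=2))
s=cv2.imread("pics/scene0.png"); cv2.imwrite("pics/sc.png",cv2.resize(s[150:350,210:480],None,fx=2.9,fy=2.9,interpolation=2))
E
```

```text
(no output)
```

View pics/tc.png

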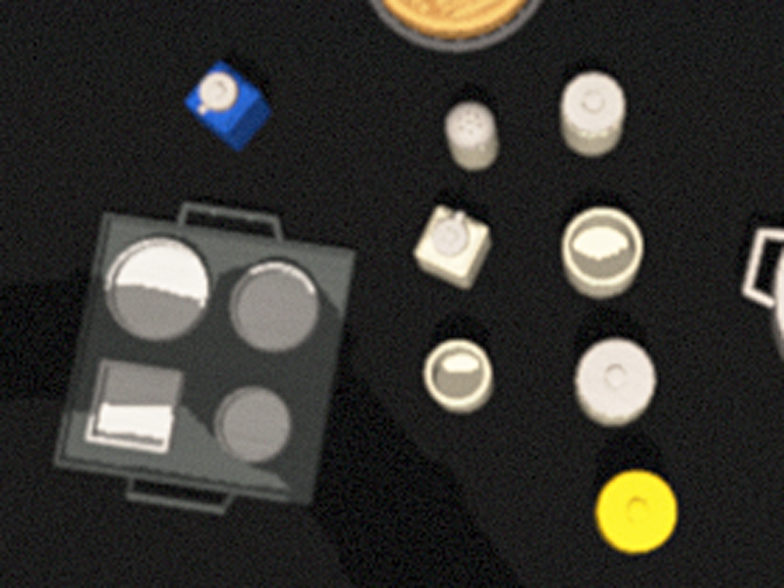

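View pics/sc.png

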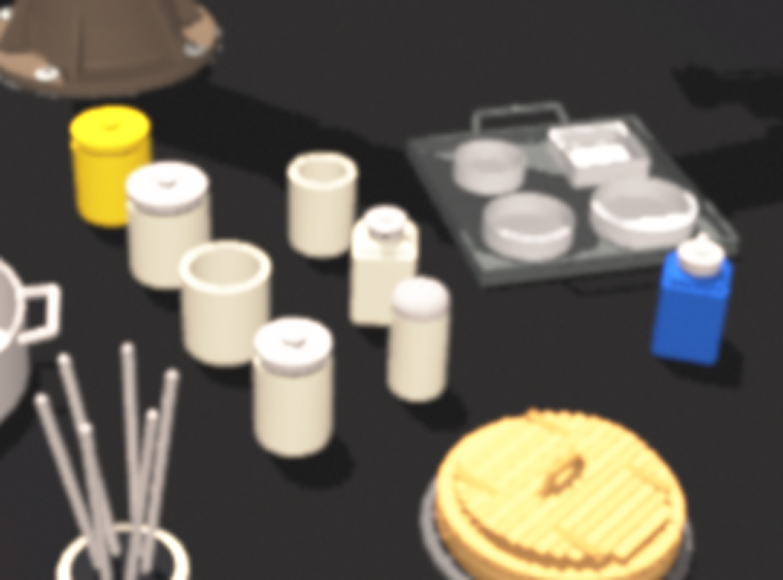

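```bash
cat > h.py <<'E'
import numpy as np
from cell import arm
C={n:arm.calibration(n) for n in("top","scene")}
def ray(n,u,v):
    K,T=C[n]["K"],C[n]["T"]; d=T[:3,:3]@np.linalg.solve(K,[u,v,1.]); return T[:3,3],d
def at(n,u,v,z):
    o,d=ray(n,u,v); return (o+d*(z-o[2])/d[2])[:2]
def proj(n,P):
    K,T=C[n]["K"],C[n]["T"]; p=(np.atleast_2d(P)-T[:3,3])@T[:3,:3]; q=p@K.T; return q[:,:2]/q[:,2:]
E
python3 - <<'E'
from h import *
import cv2
m={"large":[(352,269),(248,205),.044],"med":[(339,169),(312,284),.044],"pep":[(300,179),(351,265),.044],"soy":[(291,215),(341,238),.044],
"hL":[(186,236),(430,223),.006],"hM":[(229,238),(392,231),.006],"hS":[(220,282),(375,210),.006],"hQ":[(179,276),(416,202),.006],"oL":[(344,222),(291,256),.034],"oM":[(295,261),None,.034]}
R={}
for k,(a,b,z) in m.items():
    p=at("top",*a,z); q=at("scene",*b,z) if b else p; R[k]=(p+q)/2; print(k,p.round(3),q.round(3))
def c(x,y): return 130+(x+.5)/2.8-.5,130+(y+.5)/2.8-.5
# own reading from crop
print("lids top",at("top",*c(615,373),.081).round(3),"med",at("top",*c(593,101),.081).round(3),"pep",at("top",*c(471,124),.08).round(3))
print("walls",[at("top",*c(*p),.024).round(3).tolist() for p in((158,288),(274,306),(253,424),(133,406))])
t=np.array([at("top",*c(*p),.016) for p in((104,212),(356,248),(310,503),(55,465))]);print("tray",t.round(3).tolist(),t.mean(0))
s=np.array([at("top",*c(*p),.066) for p in((440,205),(491,240),(465,288))]);print("soytop",s.round(3).tolist(),(s[0]+s[2])/2)
E
```

```text
large [ 0.434 -0.073] [ 0.324 -0.079]
med [ 0.681 -0.047] [ 0.684 -0.05 ]
pep [0.658 0.049] [0.655 0.051]
soy [0.568 0.072] [0.552 0.075]
hL [0.527 0.335] [0.521 0.339]
hM [0.52  0.228] [0.518 0.231]
hS [0.412 0.249] [0.411 0.241]
hQ [0.428 0.35 ] [0.414 0.364]
oL [ 0.551 -0.057] [ 0.563 -0.051]
oM [0.457 0.064] [0.457 0.064]
lids top [ 0.445 -0.066] med [ 0.679 -0.052] pep [0.661 0.052]
walls [[0.533, 0.33], [0.515, 0.229], [0.412, 0.246], [0.43, 0.35]]
tray [[0.603, 0.381], [0.567, 0.158], [0.344, 0.198], [0.381, 0.419]] [0.47380981 0.28892583]
soytop [[0.594, 0.08], [0.563, 0.037], [0.521, 0.059]] [0.55767267 0.06986376]
```

```bash
cat > ov.py <<'E'
from h import *
import cv2
def caddy(cx,cy,a):
    R=np.array([[np.cos(a),-np.sin(a)],[np.sin(a),np.cos(a)]]); f=lambda x,y:np.array([cx,cy])+R@[x,y]
    return {"hL":f(.052,.052),"hM":f(.052,-.052),"hS":f(-.052,-.052),"hQ":f(-.052,.052)}
def sq(c,h,a):
    return np.array([c]*4)+h*np.array([[np.cos(a+i*np.pi/2+np.pi/4),np.sin(a+i*np.pi/2+np.pi/4)] for i in range(4)])*2**.5
def circ(c,r): t=np.linspace(0,2*np.pi,60); return np.array(c)+r*np.c_[np.cos(t),np.sin(t)]
def draw(n,img,shapes,x0,y0,x1,y1,f,out):
    im=cv2.resize(img[y0:y1,x0:x1],None,fx=f,fy=f,interpolation=2)
    for P,z,col in shapes:
        p=((proj(n,np.c_[P,np.full(len(P),z)])-[x0,y0]+.5)*f-.5)
        cv2.polylines(im,[np.round(p*8).astype(int)],True,col,1,16,3)
    cv2.imwrite(out,im)
E
python3 - <<'E'
from ov import *
a=np.radians(9.3); S=[];g=(0,255,0);r=(0,0,255)
H=caddy(.473,.289,a); S.append((sq((.473,.289),.112,a),.016,g))
for k,d in(("hL",.088),("hM",.076),("hS",.064)): S.append((circ(H[k],d/2),.024,r))
S.append((sq(H["hQ"],.035,a),.024,r))
L=(.445,-.069)
for c,d,z in((L,.064,.081),((.680,-.051),.052,.081),((.66,.051),.042,.076),(L,.066,0),((.680,-.051),.054,0),((.66,.051),.042,0)): S.append((circ(c,d/2),z,r))
for z in(.066,0):S.append((sq((.558,.071),.024,np.radians(-32)),z,r))
S+=[(circ((.553,-.056),.033),.068,g),(circ((.457,.064),.027),.068,g)]
draw("top",cv2.imread("pics/top0.png"),S,140,145,380,325,3.3,"pics/o1.png")
draw("scene",cv2.imread("pics/scene0.png"),S,210,150,480,350,2.9,"pics/o2.png")
E
```

```text
(no output)
```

View pics/o1.png

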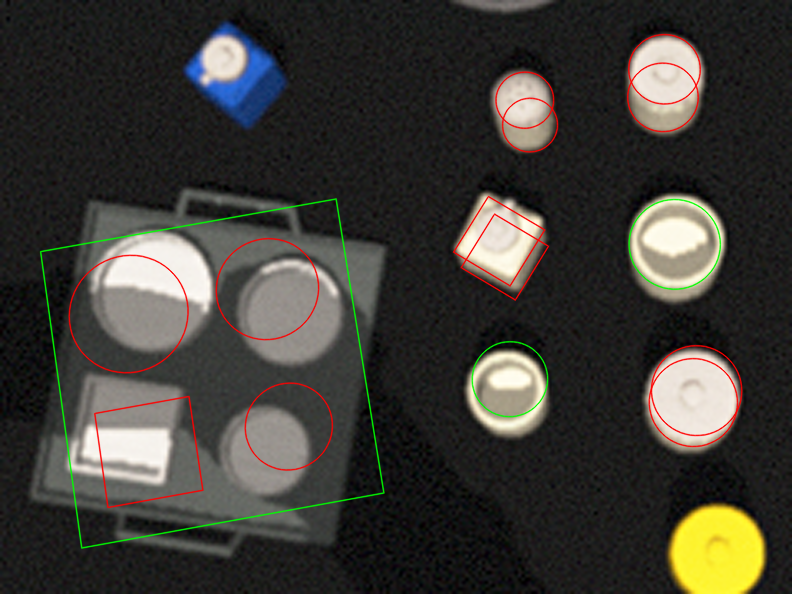

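View pics/o2.png

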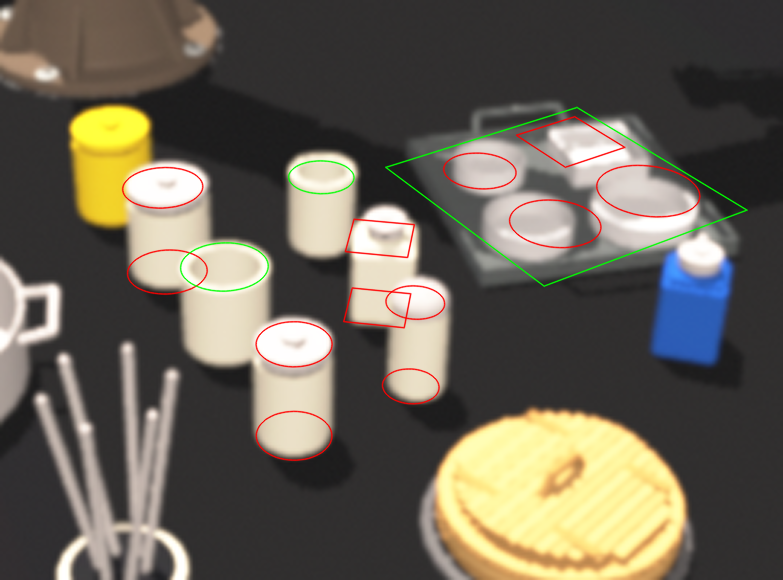

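```bash
cat > go.py <<'E'
from ov import *
a=np.radians(-9.5); S=[];g=(0,255,0);r=(0,0,255)
cc=(.473,.289)
H=caddy(*cc,a); S.append((sq(cc,.112,a),.016,g))
for k,d in(("hL",.088),("hM",.076),("hS",.064)): S.append((circ(H[k],d/2),.024,r))
S.append((sq(H["hQ"],.035,a),.024,r))
print({k:v.round(4).tolist() for k,v in H.items()})
S.append((circ((.443,-.0655),.032),.081,r))
S.append((circ((.443,-.0655),.033),.0,r))
S.append((circ((.66,.052),.021),.076,r))
S.append((circ((.68,-.052),.026),.081,r))
S.append((sq((.558,.0695),.024,np.radians(-28)),.066,r))
S.append((sq((.558,.0695),.024,np.radians(-28)),.0,g))
A=cv2.imread("pics/top0.png");B=cv2.imread("pics/scene0.png")
draw("top",A,S,140,145,380,325,3.3,"pics/o3.png")
draw("scene",B,S,210,180,470,310,3,"pics/o4.png")
E
python3 go.py
```

```text
{'hL': [0.5329, 0.3317], 'hM': [0.5157, 0.2291], 'hS': [0.4131, 0.2463], 'hQ': [0.4303, 0.3489]}
```

View pics/o3.png

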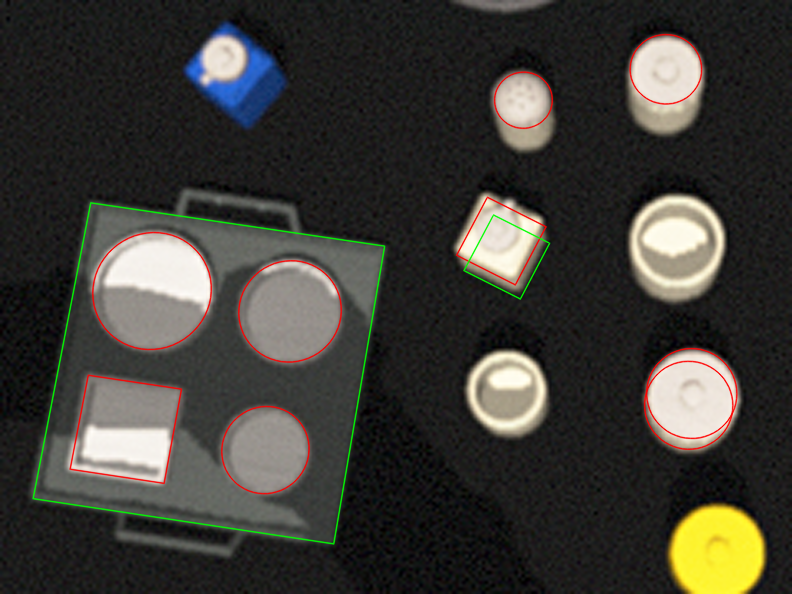

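View pics/o4.png

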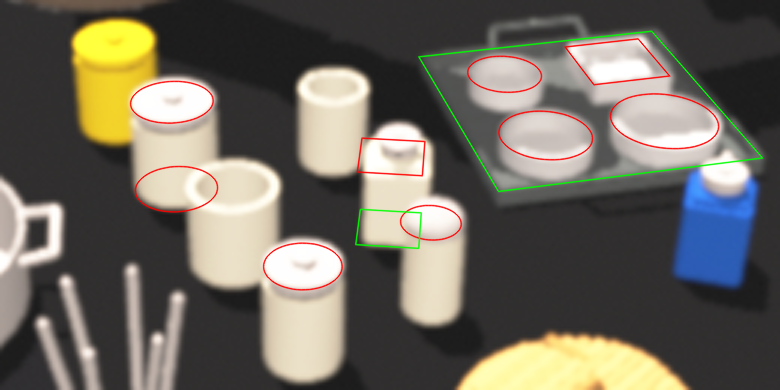

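Candidates (top image): large jar, white lidded (350,266); yellow (357,313) and open (345,219) rejected. Medium, lidded (341,166); open (294,264) rejected. Soy, white (291,216); blue (210,166) rejected. Pepper (298,176), the only one. The overlay crops confirm these choices, and the model outlines of the four holders lie on theirs.

Call:
{"fn": "move_arm", "kwargs": {
  "motion": [
    {"twist": -0.0937},
    {"tx": -0.02, "ty": -0.034, "tz": 0.003},
    {"tx": -0.02, "ty": -0.034, "tz": 0.003},
    {"tx": -0.02, "ty": -0.034, "tz": 0.003},
    {"tx": -0.02, "ty": -0.034, "tz": 0.003},
    {"tx": -0.02, "ty": -0.034, "tz": 0.003},
    {"tx": -0.02, "ty": -0.034, "tz": 0.003},
    {"tx": -0.02, "ty": -0.034, "tz": 0.003},
    {"tx": -0.02, "ty": -0.034, "tz": 0.003},
    {"tx": -0.02, "ty": -0.034, "tz": 0.003},
    {"tx": -0.02, "ty": -0.034, "tz": 0.003},
    {"tx": -0.02, "ty": -0.034, "tz": 0.003}
  ],
  "gripper": -0.8,
  "squeeze": 20
}}

```text
invalid input
```

```bash
cat > d.py <<'E'
import sys
from cell import arm
import numpy as np
from scipy.spatial.transform import Rotation as Rn
P={"L":(.443,-.0655,80.5),"M":(.68,-.052,80.5),"P":(.66,.052,80.5),"S":(.56,.072,62),"hL":(.533,.332,80.5),"hM":(.516,.229,80.5),"hS":(.413,.246,80.5),"hQ":(.430,.349,80.5)}
x,y,psi=P[sys.argv[1]]; z=float(sys.argv[2])
s=arm.observe(); R=Rn.from_rotvec(s["ee_rot"]).as_matrix()
cur=np.degrees(np.arctan2(R[1,1],R[0,1])); dt=(cur-psi+90)%180-90
print("t",round(s["clock"],2),"pos",s["position"].round(4),"psi",round(cur,2),"tilt",R[2].round(3),"w",round(s["width"]*92,1))
print("twist",round(dt/90,4),"shift now",(R.T@(np.array([x,y,z])-s["position"])).round(4))
R2=R@Rn.from_euler("z",dt,degrees=True).as_matrix()
print("shift after twist",(R2.T@(np.array([x,y,z])-s["position"])).round(4))
E
python3 d.py L .15
```

```text
t 1.1 pos [0.1924 0.5947 0.2267] psi 72.07 tilt [-0.  0. -1.] w 91.8
twist -0.0937 shift now [-0.4417 -0.551   0.0767]
shift after twist [-0.3561 -0.6097  0.0767]
```

Call:
{"fn": "move_arm", "kwargs": {
  "motion": [
    {"tx": 0, "ty": 0, "tz": 0, "twist": -0.0937},
    {"tx": -0.02, "ty": -0.034, "tz": 0.004, "twist": 0},
    {"tx": -0.02, "ty": -0.034, "tz": 0.004, "twist": 0},
    {"tx": -0.02, "ty": -0.034, "tz": 0.004, "twist": 0},
    {"tx": -0.02, "ty": -0.034, "tz": 0.004, "twist": 0},
    {"tx": -0.02, "ty": -0.034, "tz": 0.004, "twist": 0},
    {"tx": -0.02, "ty": -0.034, "tz": 0.004, "twist": 0},
    {"tx": -0.02, "ty": -0.034, "tz": 0.004, "twist": 0},
    {"tx": -0.02, "ty": -0.034, "tz": 0.004, "twist": 0},
    {"tx": -0.02, "ty": -0.034, "tz": 0.004, "twist": 0},
    {"tx": -0.02, "ty": -0.034, "tz": 0.004, "twist": 0}
  ],
  "gripper": -0.8,
  "squeeze": 20
}}

```text
clock: 2.2
position: [0.334, 0.225, 0.1869]
ee_rot: [0.26, 3.13, 0.001]
force: [-0.1, 0.6, 0.2]
width: 0.901
gripper_force: 0.0
```

```bash
python3 d.py L .15
```

```text
t 2.2 pos [0.334  0.225  0.1869] psi 80.51 tilt [-0.001  0.001 -1.   ] w 82.9
twist 0.0001 shift now [-0.1554 -0.2685  0.0367]
shift after twist [-0.1554 -0.2685  0.0367]
```

Call:
{"fn": "move_arm", "kwargs": {
  "motion": [
    {"tx": -0.0195, "ty": -0.0337, "tz": 0.0046, "twist": 0},
    {"tx": -0.0195, "ty": -0.0337, "tz": 0.0046, "twist": 0},
    {"tx": -0.0195, "ty": -0.0337, "tz": 0.0046, "twist": 0},
    {"tx": -0.0195, "ty": -0.0337, "tz": 0.0046, "twist": 0},
    {"tx": -0.0195, "ty": -0.0337, "tz": 0.0046, "twist": 0},
    {"tx": -0.0195, "ty": -0.0337, "tz": 0.0046, "twist": 0},
    {"tx": -0.0195, "ty": -0.0337, "tz": 0.0046, "twist": 0},
    {"tx": -0.0195, "ty": -0.0337, "tz": 0.0046, "twist": 0},
    {"tx": 0, "ty": 0, "tz": 0, "twist": 0}
  ]
}}

```text
clock: 3.1
position: [0.4442, -0.0703, 0.15]
ee_rot: [0.27, 3.128, -0.003]
force: [-0.8, -0.5, 0.1]
width: 0.904
gripper_force: 0.0
```

```bash
python3 d.py L .036; python3 - <<'E'
from cell import arm
import cv2
s=arm.get_image("scene")[:,:,::-1]; cv2.imwrite("pics/s1.png",cv2.resize(s[60:340,180:460],None,fx=2.1,fy=2.1))
E
```

```text
t 3.1 pos [ 0.4442 -0.0703  0.15  ] psi 80.13 tilt [-0.002 -0.002 -1.   ] w 83.1
twist -0.0041 shift now [0.0022 0.0048 0.114 ]
shift after twist [0.0022 0.0048 0.114 ]
```

View pics/s1.png

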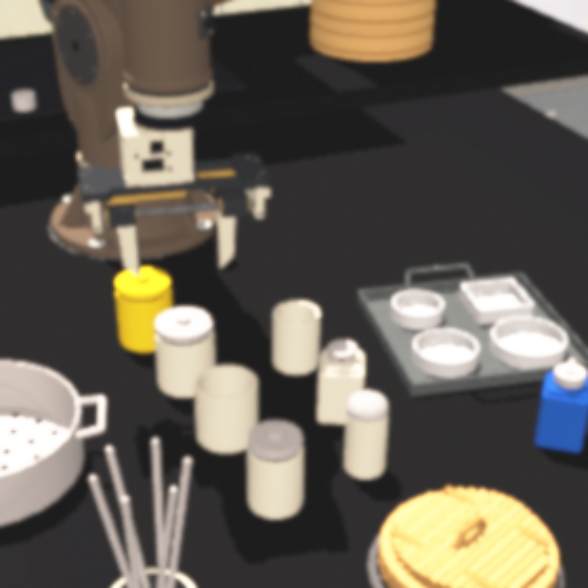

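```bash
python3 - <<'E'
from h import *
print(proj("scene",[[.443,-.0655,.15],[.443,-.0655,.081],[.4442,-.0703,.15]]).round(1))
E
python3 d.py L .036
```

```text
[[265.4 187. ]
 [266.8 213.4]
 [263.5 187.6]]
t 3.15 pos [ 0.4433 -0.0677  0.1499] psi 80.22 tilt [-0.    -0.001 -1.   ] w 82.6
twist -0.0031 shift now [0.0008 0.0022 0.1139]
shift after twist [0.0007 0.0022 0.1139]
```

Call:
{"fn": "move_arm", "kwargs": {
  "motion": [
    {"tx": 0, "ty": 0, "tz": 0.03, "twist": 0},
    {"tx": 0, "ty": 0, "tz": 0.03, "twist": 0},
    {"tx": 0, "ty": 0, "tz": 0.024, "twist": 0},
    {"tx": 0, "ty": 0, "tz": 0.018, "twist": 0},
    {"tx": 0, "ty": 0, "tz": 0.012, "twist": 0},
    {"tx": 0, "ty": 0, "tz": 0, "twist": 0},
    {"tx": 0, "ty": 0, "tz": 0, "twist": 0}
  ]
}}

```text
clock: 3.85
position: [0.4429, -0.0645, 0.0362]
ee_rot: [-0.258, -3.131, -0.001]
force: [0.8, 0.1, -0.3]
width: 0.901
gripper_force: 0.0
```

Call:
{"fn": "move_arm", "kwargs": {
  "motion": [
    {"tx": 0, "ty": 0, "tz": 0, "twist": 0},
    {"tx": 0, "ty": 0, "tz": 0, "twist": 0},
    {"tx": 0, "ty": 0, "tz": 0, "twist": 0},
    {"tx": 0, "ty": 0, "tz": 0, "twist": 0},
    {"tx": 0, "ty": 0, "tz": 0, "twist": 0},
    {"tx": 0, "ty": 0, "tz": 0, "twist": 0},
    {"tx": 0, "ty": 0, "tz": 0, "twist": 0},
    {"tx": 0, "ty": 0, "tz": 0, "twist": 0}
  ],
  "gripper": 1,
  "squeeze": 25
}}

```text
clock: 4.65
position: [0.4434, -0.0656, 0.0366]
ee_rot: [0.26, 3.129, 0.0]
force: [-2.1, -1.3, 6.9]
width: 0.719
gripper_force: 25.0
```

```bash
python3 d.py L .036
```

```text
t 4.65 pos [ 0.4434 -0.0656  0.0366] psi 80.49 tilt [-0.001  0.    -1.   ] w 66.1
twist -0.0001 shift now [ 0.0004 -0.      0.0006]
shift after twist [ 0.0004 -0.      0.0006]
```

Call:
{"fn": "move_arm", "kwargs": {
  "motion": [
    {"tx": 0, "ty": 0, "tz": -0.015, "twist": 0},
    {"tx": 0, "ty": 0, "tz": -0.03, "twist": 0},
    {"tx": 0, "ty": 0, "tz": -0.04, "twist": 0},
    {"tx": 0, "ty": 0, "tz": -0.04, "twist": 0},
    {"tx": -0.001, "ty": 0.02, "tz": 0, "twist": 0},
    {"tx": -0.002, "ty": 0.035, "tz": 0, "twist": 0},
    {"tx": -0.002, "ty": 0.04, "tz": 0, "twist": 0},
    {"tx": -0.002, "ty": 0.04, "tz": 0, "twist": 0},
    {"tx": -0.002, "ty": 0.04, "tz": 0, "twist": 0},
    {"tx": -0.002, "ty": 0.04, "tz": 0, "twist": 0},
    {"tx": -0.002, "ty": 0.04, "tz": 0, "twist": 0}
  ]
}}

```text
clock: 5.75
position: [0.4972, 0.1856, 0.1606]
ee_rot: [-0.26, -3.13, 0.001]
force: [0.7, 0.0, -4.9]
width: 0.715
gripper_force: 25.0
```

Call:
{"fn": "move_arm", "kwargs": {
  "motion": [
    {"tx": -0.002, "ty": 0.04, "tz": 0, "twist": 0},
    {"tx": -0.002, "ty": 0.04, "tz": 0, "twist": 0},
    {"tx": -0.002, "ty": 0.035, "tz": 0, "twist": 0},
    {"tx": -0.003, "ty": 0.025, "tz": 0, "twist": 0},
    {"tx": -0.001, "ty": 0.012, "tz": 0, "twist": 0},
    {"tx": 0, "ty": 0, "tz": 0, "twist": 0},
    {"tx": 0, "ty": 0, "tz": 0, "twist": 0},
    {"tx": 0, "ty": 0, "tz": 0, "twist": 0}
  ]
}}

```text
clock: 6.55
position: [0.5327, 0.3301, 0.1609]
ee_rot: [-0.263, -3.13, 0.002]
force: [-0.5, 0.0, -4.7]
width: 0.716
gripper_force: 25.0
```

```bash
python3 d.py hL .043; python3 - <<'E'
from cell import arm
import cv2
s=arm.get_image("scene")[:,:,::-1]; cv2.imwrite("pics/s2.png",cv2.resize(s[100:300,320:500],None,fx=3,fy=3))
E
```

```text
t 6.55 pos [0.5327 0.3301 0.1609] psi 80.38 tilt [ 0.    -0.001 -1.   ] w 65.8
twist -0.0013 shift now [0.     0.002  0.1179]
shift after twist [0.     0.002  0.1179]
```

View pics/s2.png

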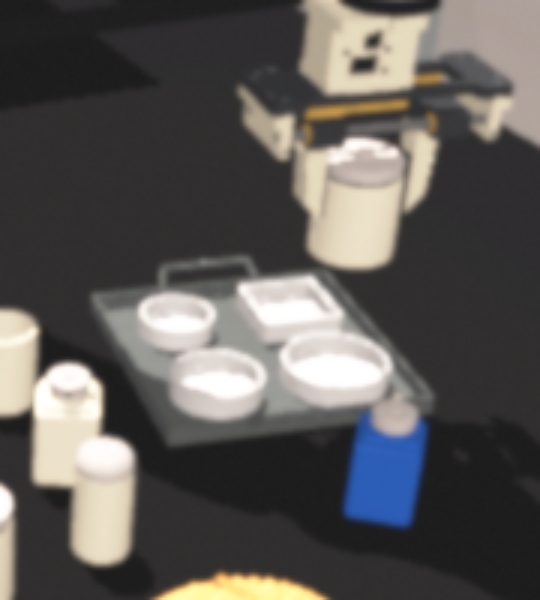

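Call:
{"fn": "move_arm", "kwargs": {
  "motion": [
    {"tx": 0, "ty": 0, "tz": 0.025, "twist": 0},
    {"tx": 0, "ty": 0, "tz": 0.03, "twist": 0},
    {"tx": 0, "ty": 0, "tz": 0.025, "twist": 0},
    {"tx": 0, "ty": 0, "tz": 0.018, "twist": 0},
    {"tx": 0, "ty": 0, "tz": 0.012, "twist": 0},
    {"tx": 0, "ty": 0.001, "tz": 0.005, "twist": 0},
    {"tx": 0, "ty": 0, "tz": 0.002, "twist": 0},
    {"tx": 0, "ty": 0, "tz": 0, "twist": 0},
    {"tx": 0, "ty": 0, "tz": 0, "twist": 0}
  ]
}}

```text
clock: 7.5
position: [0.5335, 0.3336, 0.0449]
ee_rot: [0.26, 3.13, 0.002]
force: [0.1, -0.7, -4.3]
width: 0.717
gripper_force: 25.0
```

```bash
python3 d.py hL .0426; python3 - <<'E'
from cell import arm
print(arm.observe()["force"])
E
```

```text
t 7.5 pos [0.5335 0.3336 0.0449] psi 80.5 tilt [-0.001  0.001 -1.   ] w 66.0
twist 0.0 shift now [ 0.0002 -0.0017  0.0023]
shift after twist [ 0.0002 -0.0017  0.0023]
[ 0.07630064 -0.70850772 -4.3127546 ]
```

Call:
{"fn": "move_arm", "kwargs": {
  "motion": [
    {"tx": 0, "ty": 0, "tz": 0.002, "twist": 0},
    {"tx": 0, "ty": 0, "tz": 0, "twist": 0},
    {"tx": 0, "ty": 0, "tz": 0, "twist": 0}
  ]
}}

```text
clock: 7.8
position: [0.5335, 0.3337, 0.0427]
ee_rot: [0.26, 3.13, 0.002]
force: [0.1, 0.4, 2.6]
width: 0.715
gripper_force: 25.0
```

Call:
{"fn": "move_arm", "kwargs": {
  "motion": [
    {"tx": 0, "ty": 0, "tz": 0, "twist": 0},
    {"tx": 0, "ty": 0, "tz": 0, "twist": 0},
    {"tx": 0, "ty": 0, "tz": 0, "twist": 0},
    {"tx": 0, "ty": 0, "tz": 0, "twist": 0},
    {"tx": 0, "ty": 0, "tz": 0, "twist": 0}
  ],
  "gripper": -0.74
}}

```text
clock: 8.3
position: [0.5329, 0.3333, 0.0419]
ee_rot: [-0.26, -3.131, 0.0]
force: [-0.4, -0.4, -0.8]
width: 0.866
gripper_force: 0.0
```

Call:
{"fn": "move_arm", "kwargs": {
  "motion": [
    {"tx": 0, "ty": 0, "tz": -0.02, "twist": 0},
    {"tx": 0, "ty": 0, "tz": -0.03, "twist": 0},
    {"tx": 0, "ty": 0, "tz": -0.04, "twist": 0},
    {"tx": 0, "ty": 0, "tz": -0.03, "twist": 0},
    {"tx": 0, "ty": 0, "tz": 0, "twist": 0}
  ]
}}

```text
clock: 8.8
position: [0.5353, 0.3346, 0.1667]
ee_rot: [0.26, 3.125, 0.008]
force: [0.2, 0.6, -1.1]
width: 0.872
gripper_force: 0.0
```

```bash
python3 d.py M .16
```

```text
t 8.8 pos [0.5353 0.3346 0.1667] psi 80.49 tilt [-0.005  0.006 -1.   ] w 80.2
twist -0.0001 shift now [-0.2065 -0.3574  0.0058]
shift after twist [-0.2064 -0.3574  0.0058]
```

Call:
{"fn": "move_arm", "kwargs": {
  "motion": [
    {"tx": -0.012, "ty": -0.02, "tz": 0, "twist": 0},
    {"tx": -0.022, "ty": -0.038, "tz": 0, "twist": 0},
    {"tx": -0.022, "ty": -0.038, "tz": 0, "twist": 0},
    {"tx": -0.022, "ty": -0.038, "tz": 0, "twist": 0},
    {"tx": -0.022, "ty": -0.038, "tz": 0, "twist": 0},
    {"tx": -0.022, "ty": -0.038, "tz": 0, "twist": 0},
    {"tx": -0.022, "ty": -0.038, "tz": 0, "twist": 0},
    {"tx": -0.022, "ty": -0.038, "tz": 0, "twist": 0},
    {"tx": -0.022, "ty": -0.038, "tz": 0, "twist": 0},
    {"tx": -0.02, "ty": -0.032, "tz": 0, "twist": 0},
    {"tx": 0, "ty": 0, "tz": 0, "twist": 0},
    {"tx": 0, "ty": 0, "tz": 0, "twist": 0}
  ]
}}

```text
clock: 10.0
position: [0.679, -0.0534, 0.1609]
ee_rot: [-0.264, -3.129, 0.0]
force: [-0.5, 0.6, 0.3]
width: 0.871
gripper_force: 0.0
```

```bash
python3 d.py M .036
```

```text
t 10.0 pos [ 0.679  -0.0534  0.1609] psi 80.37 tilt [ 0.001 -0.    -1.   ] w 80.2
twist -0.0015 shift now [-0.0009  0.0016  0.1249]
shift after twist [-0.0009  0.0016  0.1249]
```

Call:
{"fn": "move_arm", "kwargs": {
  "motion": [
    {"tx": -0.001, "ty": 0.001, "tz": 0.03, "twist": 0},
    {"tx": 0, "ty": 0, "tz": 0.035, "twist": 0},
    {"tx": 0, "ty": 0, "tz": 0.028, "twist": 0},
    {"tx": 0, "ty": 0, "tz": 0.02, "twist": 0},
    {"tx": 0, "ty": 0, "tz": 0.012, "twist": 0},
    {"tx": 0, "ty": 0, "tz": 0, "twist": 0},
    {"tx": 0, "ty": 0, "tz": 0, "twist": 0}
  ]
}}

```text
clock: 10.7
position: [0.6809, -0.0506, 0.0376]
ee_rot: [0.259, 3.13, 0.001]
force: [-0.9, -0.2, 0.2]
width: 0.868
gripper_force: 0.0
```

Call:
{"fn": "move_arm", "kwargs": {
  "motion": [
    {"tx": 0, "ty": 0, "tz": 0, "twist": 0},
    {"tx": 0, "ty": 0, "tz": 0, "twist": 0},
    {"tx": 0, "ty": 0, "tz": 0, "twist": 0},
    {"tx": 0, "ty": 0, "tz": 0, "twist": 0},
    {"tx": 0, "ty": 0, "tz": 0, "twist": 0},
    {"tx": 0, "ty": 0, "tz": 0, "twist": 0},
    {"tx": 0, "ty": 0, "tz": 0, "twist": 0},
    {"tx": 0, "ty": 0, "tz": 0, "twist": 0}
  ],
  "gripper": 1
}}

```text
clock: 11.5
position: [0.6808, -0.0519, 0.0376]
ee_rot: [0.261, 3.13, -0.001]
force: [-2.9, -1.2, 6.3]
width: 0.583
gripper_force: 25.0
```

```bash
python3 d.py hM .16
```

```text
t 11.5 pos [ 0.6808 -0.0519  0.0376] psi 80.48 tilt [-0.001 -0.    -1.   ] w 53.7
twist -0.0002 shift now [ 0.2089  0.2497 -0.1227]
shift after twist [ 0.2088  0.2498 -0.1227]
```

Call:
{"fn": "move_arm", "kwargs": {
  "motion": [
    {"tx": 0, "ty": 0, "tz": -0.015, "twist": 0},
    {"tx": 0, "ty": 0, "tz": -0.03, "twist": 0},
    {"tx": 0, "ty": 0, "tz": -0.04, "twist": 0},
    {"tx": 0, "ty": 0, "tz": -0.04, "twist": 0},
    {"tx": 0.012, "ty": 0.014, "tz": 0, "twist": 0},
    {"tx": 0.024, "ty": 0.029, "tz": 0, "twist": 0},
    {"tx": 0.028, "ty": 0.033, "tz": 0, "twist": 0},
    {"tx": 0.028, "ty": 0.033, "tz": 0, "twist": 0},
    {"tx": 0.028, "ty": 0.033, "tz": 0, "twist": 0},
    {"tx": 0.028, "ty": 0.033, "tz": 0, "twist": 0},
    {"tx": 0.028, "ty": 0.033, "tz": 0, "twist": 0}
  ]
}}

```text
clock: 12.6
position: [0.539, 0.1847, 0.1616]
ee_rot: [-0.259, -3.13, -0.0]
force: [0.4, 0.9, -3.5]
width: 0.585
gripper_force: 25.0
```

Call:
{"fn": "move_arm", "kwargs": {
  "motion": [
    {"tx": 0.02, "ty": 0.025, "tz": 0, "twist": 0},
    {"tx": 0.013, "ty": 0.017, "tz": 0, "twist": 0},
    {"tx": 0, "ty": 0, "tz": 0, "twist": 0},
    {"tx": 0, "ty": 0, "tz": 0, "twist": 0},
    {"tx": 0, "ty": 0, "tz": 0, "twist": 0}
  ]
}}

```text
clock: 13.1
position: [0.5157, 0.2287, 0.1618]
ee_rot: [-0.262, -3.131, 0.001]
force: [0.3, -0.5, -2.5]
width: 0.583
gripper_force: 25.0
```

```bash
python3 d.py hM .0436
```

```text
t 13.1 pos [0.5157 0.2287 0.1618] psi 80.44 tilt [ 0.    -0.001 -1.   ] w 53.6
twist -0.0007 shift now [-0.0002  0.0004  0.1182]
shift after twist [-0.0002  0.0004  0.1182]
```

Call:
{"fn": "move_arm", "kwargs": {
  "motion": [
    {"tx": 0, "ty": 0, "tz": 0.025, "twist": 0},
    {"tx": 0, "ty": 0, "tz": 0.03, "twist": 0},
    {"tx": 0, "ty": 0, "tz": 0.025, "twist": 0},
    {"tx": 0, "ty": 0, "tz": 0.018, "twist": 0},
    {"tx": 0, "ty": 0, "tz": 0.012, "twist": 0},
    {"tx": 0, "ty": 0, "tz": 0.006, "twist": 0},
    {"tx": 0, "ty": 0, "tz": 0.002, "twist": 0},
    {"tx": 0, "ty": 0, "tz": 0, "twist": 0},
    {"tx": 0, "ty": 0, "tz": 0, "twist": 0}
  ]
}}

```text
clock: 14.0
position: [0.5162, 0.23, 0.0447]
ee_rot: [0.26, 3.13, 0.001]
force: [-0.9, 0.3, -2.7]
width: 0.584
gripper_force: 25.0
```

Call:
{"fn": "move_arm", "kwargs": {
  "motion": [
    {"tx": 0, "ty": 0, "tz": 0.001, "twist": 0},
    {"tx": 0, "ty": 0, "tz": 0.0005, "twist": 0},
    {"tx": 0, "ty": 0, "tz": 0, "twist": 0}
  ]
}}

```text
clock: 14.3
position: [0.5161, 0.2301, 0.0435]
ee_rot: [0.26, 3.13, 0.002]
force: [-1.2, -1.2, 5.1]
width: 0.583
gripper_force: 25.0
```

Call:
{"fn": "move_arm", "kwargs": {
  "motion": [
    {"tx": 0, "ty": 0, "tz": 0, "twist": 0},
    {"tx": 0, "ty": 0, "tz": 0, "twist": 0},
    {"tx": 0, "ty": 0, "tz": 0, "twist": 0},
    {"tx": 0, "ty": 0, "tz": 0, "twist": 0},
    {"tx": 0, "ty": 0, "tz": 0, "twist": 0},
    {"tx": 0, "ty": 0, "tz": 0, "twist": 0}
  ],
  "gripper": -0.6
}}

```text
clock: 14.9
position: [0.5156, 0.2297, 0.0424]
ee_rot: [-0.26, -3.131, 0.0]
force: [0.7, 0.3, -0.1]
width: 0.801
gripper_force: 0.0
```

Call:
{"fn": "move_arm", "kwargs": {
  "motion": [
    {"tx": 0, "ty": 0, "tz": -0.02, "twist": 0},
    {"tx": 0, "ty": 0, "tz": -0.03, "twist": 0},
    {"tx": 0, "ty": 0, "tz": -0.04, "twist": 0},
    {"tx": 0, "ty": 0, "tz": -0.03, "twist": 0},
    {"tx": 0, "ty": 0, "tz": 0, "twist": 0},
    {"tx": 0, "ty": 0, "tz": 0, "twist": 0}
  ]
}}

```text
clock: 15.5
position: [0.5158, 0.23, 0.1629]
ee_rot: [0.26, 3.13, 0.002]
force: [0.3, -0.3, -0.5]
width: 0.801
gripper_force: 0.0
```

```bash
python3 d.py P .16
```

```text
t 15.5 pos [0.5158 0.23   0.1629] psi 80.51 tilt [-0.001  0.001 -1.   ] w 73.7
twist 0.0001 shift now [-0.1716 -0.1518  0.0029]
shift after twist [-0.1716 -0.1517  0.0029]
```

Call:
{"fn": "move_arm", "kwargs": {
  "motion": [
    {"tx": -0.012, "ty": -0.011, "tz": 0, "twist": 0},
    {"tx": -0.03, "ty": -0.026, "tz": 0, "twist": 0},
    {"tx": -0.03, "ty": -0.026, "tz": 0, "twist": 0},
    {"tx": -0.03, "ty": -0.026, "tz": 0, "twist": 0},
    {"tx": -0.03, "ty": -0.027, "tz": 0, "twist": 0},
    {"tx": -0.025, "ty": -0.022, "tz": 0, "twist": 0},
    {"tx": -0.015, "ty": -0.014, "tz": 0.002, "twist": 0},
    {"tx": 0, "ty": 0, "tz": 0, "twist": 0},
    {"tx": 0, "ty": 0, "tz": 0, "twist": 0},
    {"tx": 0, "ty": 0, "tz": 0, "twist": 0}
  ]
}}

```text
clock: 16.5
position: [0.6592, 0.0528, 0.1594]
ee_rot: [-0.258, -3.129, -0.001]
force: [0.8, 0.8, -0.4]
width: 0.802
gripper_force: 0.0
```

```bash
python3 d.py P .036; python3 - <<'E'
from cell import arm
import cv2
s=arm.get_image("scene")[:,:,::-1]; cv2.imwrite("pics/s3.png",cv2.resize(s[120:320,220:490],None,fx=2.9,fy=2.9))
E
```

```text
t 16.5 pos [0.6592 0.0528 0.1594] psi 80.58 tilt [ 0.002  0.    -1.   ] w 73.8
twist 0.0009 shift now [-0.0012 -0.0007  0.1234]
shift after twist [-0.0012 -0.0007  0.1234]
```

View pics/s3.png

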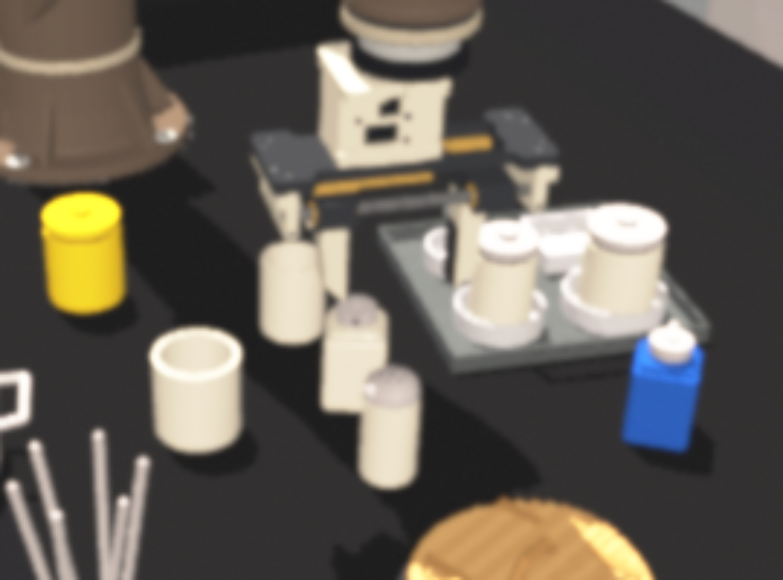

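The large and medium jars stand centred in their holders (crop 620,265 and 503,275), and the open jars are untouched. Next is the pepper shaker.

Call:
{"fn": "move_arm", "kwargs": {
  "motion": [
    {"tx": -0.001, "ty": 0, "tz": 0.03, "twist": 0},
    {"tx": 0, "ty": 0, "tz": 0.035, "twist": 0},
    {"tx": 0, "ty": 0, "tz": 0.028, "twist": 0},
    {"tx": 0, "ty": 0, "tz": 0.02, "twist": 0},
    {"tx": 0, "ty": 0, "tz": 0.011, "twist": 0},
    {"tx": 0, "ty": 0, "tz": 0, "twist": 0},
    {"tx": 0, "ty": 0, "tz": 0, "twist": 0}
  ]
}}

```text
clock: 17.25
position: [0.6616, 0.0518, 0.0373]
ee_rot: [0.259, 3.13, 0.0]
force: [0.1, -0.0, 1.1]
width: 0.801
gripper_force: 0.0
```

Call:
{"fn": "move_arm", "kwargs": {
  "motion": [
    {"tx": 0, "ty": 0, "tz": 0, "twist": 0},
    {"tx": 0, "ty": 0, "tz": 0, "twist": 0},
    {"tx": 0, "ty": 0, "tz": 0, "twist": 0},
    {"tx": 0, "ty": 0, "tz": 0, "twist": 0},
    {"tx": 0, "ty": 0, "tz": 0, "twist": 0},
    {"tx": 0, "ty": 0, "tz": 0, "twist": 0},
    {"tx": 0, "ty": 0, "tz": 0, "twist": 0},
    {"tx": 0, "ty": 0, "tz": 0, "twist": 0}
  ],
  "gripper": 1
}}

```text
clock: 18.05
position: [0.6615, 0.0516, 0.0368]
ee_rot: [0.26, 3.13, 0.001]
force: [-0.3, 0.6, 4.8]
width: 0.455
gripper_force: 25.0
```

```bash
python3 d.py hS .16
```

```text
t 18.05 pos [0.6615 0.0516 0.0368] psi 80.52 tilt [-0.001  0.001 -1.   ] w 41.9
twist 0.0002 shift now [ 0.277   0.1509 -0.1233]
shift after twist [ 0.2771  0.1508 -0.1233]
```

Call:
{"fn": "move_arm", "kwargs": {
  "motion": [
    {"tx": 0, "ty": 0, "tz": -0.015, "twist": 0},
    {"tx": 0, "ty": 0, "tz": -0.03, "twist": 0},
    {"tx": 0, "ty": 0, "tz": -0.04, "twist": 0},
    {"tx": 0, "ty": 0, "tz": -0.04, "twist": 0},
    {"tx": 0.016, "ty": 0.009, "tz": 0, "twist": 0},
    {"tx": 0.03, "ty": 0.016, "tz": 0, "twist": 0},
    {"tx": 0.035, "ty": 0.019, "tz": 0, "twist": 0},
    {"tx": 0.035, "ty": 0.019, "tz": 0, "twist": 0},
    {"tx": 0.035, "ty": 0.019, "tz": 0, "twist": 0},
    {"tx": 0.035, "ty": 0.019, "tz": 0, "twist": 0},
    {"tx": 0.035, "ty": 0.019, "tz": 0, "twist": 0}
  ]
}}

```text
clock: 19.15
position: [0.4615, 0.2063, 0.1619]
ee_rot: [-0.261, -3.131, 0.0]
force: [0.3, 1.3, -1.1]
width: 0.45
gripper_force: 25.0
```

Call:
{"fn": "move_arm", "kwargs": {
  "motion": [
    {"tx": 0.03, "ty": 0.016, "tz": 0, "twist": 0},
    {"tx": 0.018, "ty": 0.01, "tz": 0, "twist": 0},
    {"tx": 0.008, "ty": 0.005, "tz": 0, "twist": 0},
    {"tx": 0, "ty": 0, "tz": 0, "twist": 0},
    {"tx": 0, "ty": 0, "tz": 0, "twist": 0},
    {"tx": 0, "ty": 0, "tz": 0, "twist": 0}
  ]
}}

```text
clock: 19.75
position: [0.414, 0.2448, 0.1615]
ee_rot: [0.263, 3.13, -0.001]
force: [-0.0, -1.2, -3.0]
width: 0.456
gripper_force: 25.0
```

```bash
python3 d.py hS .0428
```

```text
t 19.75 pos [0.414  0.2448 0.1615] psi 80.38 tilt [-0.001 -0.    -1.   ] w 42.0
twist -0.0013 shift now [0.0013 0.001  0.1187]
shift after twist [0.0013 0.001  0.1187]
```

Call:
{"fn": "move_arm", "kwargs": {
  "motion": [
    {"tx": 0.001, "ty": 0, "tz": 0.025, "twist": 0},
    {"tx": 0, "ty": 0, "tz": 0.03, "twist": 0},
    {"tx": 0, "ty": 0, "tz": 0.025, "twist": 0},
    {"tx": 0, "ty": 0, "tz": 0.018, "twist": 0},
    {"tx": 0, "ty": 0, "tz": 0.012, "twist": 0},
    {"tx": 0, "ty": 0, "tz": 0.006, "twist": 0},
    {"tx": 0, "ty": 0, "tz": 0.002, "twist": 0},
    {"tx": 0, "ty": 0, "tz": 0, "twist": 0},
    {"tx": 0, "ty": 0, "tz": 0, "twist": 0}
  ]
}}

```text
clock: 20.65
position: [0.4124, 0.2464, 0.0441]
ee_rot: [0.26, 3.13, 0.001]
force: [-0.3, 1.2, -2.4]
width: 0.451
gripper_force: 25.0
```

Call:
{"fn": "move_arm", "kwargs": {
  "motion": [
    {"tx": 0, "ty": 0, "tz": 0.001, "twist": 0},
    {"tx": 0, "ty": 0, "tz": 0.0005, "twist": 0},
    {"tx": 0, "ty": 0, "tz": 0, "twist": 0}
  ]
}}

```text
clock: 20.95
position: [0.4123, 0.2465, 0.0426]
ee_rot: [0.26, 3.13, 0.002]
force: [-0.5, 0.0, 5.1]
width: 0.455
gripper_force: 25.0
```

Call:
{"fn": "move_arm", "kwargs": {
  "motion": [
    {"tx": 0, "ty": 0, "tz": 0, "twist": 0},
    {"tx": 0, "ty": 0, "tz": 0, "twist": 0},
    {"tx": 0, "ty": 0, "tz": 0, "twist": 0},
    {"tx": 0, "ty": 0, "tz": 0, "twist": 0},
    {"tx": 0, "ty": 0, "tz": 0, "twist": 0},
    {"tx": 0, "ty": 0, "tz": 0, "twist": 0}
  ],
  "gripper": -0.5
}}

```text
clock: 21.55
position: [0.4119, 0.2461, 0.0419]
ee_rot: [0.26, 3.131, -0.0]
force: [0.5, -0.1, 0.7]
width: 0.75
gripper_force: 0.0
```

Call:
{"fn": "move_arm", "kwargs": {
  "motion": [
    {"tx": 0, "ty": 0, "tz": -0.02, "twist": 0},
    {"tx": 0, "ty": 0, "tz": -0.03, "twist": 0},
    {"tx": 0, "ty": 0, "tz": -0.04, "twist": 0},
    {"tx": 0, "ty": 0, "tz": -0.03, "twist": 0},
    {"tx": 0, "ty": 0, "tz": 0, "twist": 0.07},
    {"tx": 0, "ty": 0, "tz": 0, "twist": 0.07},
    {"tx": 0, "ty": 0, "tz": 0, "twist": 0.0656},
    {"tx": 0, "ty": 0, "tz": 0, "twist": 0},
    {"tx": 0, "ty": 0, "tz": 0, "twist": 0}
  ]
}}

```text
clock: 22.45
position: [0.4118, 0.2461, 0.1619]
ee_rot: [-0.755, -3.049, 0.0]
force: [-0.9, 0.3, -0.1]
width: 0.751
gripper_force: 0.0
```

```bash
python3 d.py S .16
```

```text
t 22.45 pos [0.4118 0.2461 0.1619] psi 62.19 tilt [ 0. -0. -1.] w 69.1
twist 0.0021 shift now [-0.2123 -0.0848  0.0019]
shift after twist [-0.2126 -0.0841  0.0019]
```

Call:
{"fn": "move_arm", "kwargs": {
  "motion": [
    {"tx": -0.018, "ty": -0.007, "tz": 0, "twist": 0.002},
    {"tx": -0.036, "ty": -0.014, "tz": 0, "twist": 0},
    {"tx": -0.036, "ty": -0.015, "tz": 0, "twist": 0},
    {"tx": -0.036, "ty": -0.015, "tz": 0, "twist": 0},
    {"tx": -0.036, "ty": -0.014, "tz": 0, "twist": 0},
    {"tx": -0.03, "ty": -0.012, "tz": 0, "twist": 0},
    {"tx": -0.02, "ty": -0.007, "tz": 0.002, "twist": 0},
    {"tx": 0, "ty": 0, "tz": 0, "twist": 0},
    {"tx": 0, "ty": 0, "tz": 0, "twist": 0},
    {"tx": 0, "ty": 0, "tz": 0, "twist": 0}
  ]
}}

```text
clock: 23.45
position: [0.5584, 0.073, 0.1597]
ee_rot: [-0.761, -3.047, -0.001]
force: [-0.4, 0.1, -0.6]
width: 0.746
gripper_force: 0.0
```

```bash
python3 d.py S .036
```

```text
t 23.45 pos [0.5584 0.073  0.1597] psi 61.95 tilt [ 0.001  0.    -1.   ] w 68.6
twist -0.0005 shift now [-0.002  -0.0002  0.1237]
shift after twist [-0.002  -0.0002  0.1237]
```

Call:
{"fn": "move_arm", "kwargs": {
  "motion": [
    {"tx": -0.001, "ty": 0, "tz": 0.03, "twist": 0},
    {"tx": 0, "ty": 0, "tz": 0.035, "twist": 0},
    {"tx": 0, "ty": 0, "tz": 0.028, "twist": 0},
    {"tx": 0, "ty": 0, "tz": 0.02, "twist": 0},
    {"tx": 0, "ty": 0, "tz": 0.012, "twist": 0},
    {"tx": 0, "ty": 0, "tz": 0, "twist": 0},
    {"tx": 0, "ty": 0, "tz": 0, "twist": 0}
  ]
}}

```text
clock: 24.15
position: [0.5603, 0.072, 0.0356]
ee_rot: [0.763, 3.047, 0.001]
force: [-0.3, -0.3, -0.1]
width: 0.749
gripper_force: 0.0
```

Call:
{"fn": "move_arm", "kwargs": {
  "motion": [
    {"tx": 0, "ty": 0, "tz": 0, "twist": 0},
    {"tx": 0, "ty": 0, "tz": 0, "twist": 0},
    {"tx": 0, "ty": 0, "tz": 0, "twist": 0},
    {"tx": 0, "ty": 0, "tz": 0, "twist": 0},
    {"tx": 0, "ty": 0, "tz": 0, "twist": 0},
    {"tx": 0, "ty": 0, "tz": 0, "twist": 0},
    {"tx": 0, "ty": 0, "tz": 0, "twist": 0},
    {"tx": 0, "ty": 0, "tz": 0, "twist": 0}
  ],
  "gripper": 1
}}

```text
clock: 24.95
position: [0.5605, 0.0717, 0.0356]
ee_rot: [0.764, 3.046, 0.001]
force: [-0.3, 1.7, 6.8]
width: 0.526
gripper_force: 24.7
```

Call:
{"fn": "move_arm", "kwargs": {
  "motion": [
    {"tx": 0, "ty": 0, "tz": -0.015, "twist": 0},
    {"tx": 0, "ty": 0, "tz": -0.03, "twist": 0},
    {"tx": 0, "ty": 0, "tz": -0.04, "twist": 0},
    {"tx": 0, "ty": 0, "tz": -0.04, "twist": 0},
    {"tx": 0, "ty": 0, "tz": 0, "twist": -0.05},
    {"tx": 0, "ty": 0, "tz": 0, "twist": -0.08},
    {"tx": 0, "ty": 0, "tz": 0, "twist": -0.0756},
    {"tx": 0, "ty": 0, "tz": 0, "twist": 0},
    {"tx": 0, "ty": 0, "tz": 0, "twist": 0}
  ]
}}

```text
clock: 25.85
position: [0.5596, 0.0713, 0.1596]
ee_rot: [-0.271, -3.129, 0.0]
force: [-0.2, -0.1, -2.7]
width: 0.524
gripper_force: 24.8
```

```bash
python3 d.py hQ .16
```

```text
t 25.85 pos [0.5596 0.0713 0.1596] psi 80.11 tilt [ 0.001 -0.    -1.   ] w 48.2
twist -0.0043 shift now [ 0.1754  0.2513 -0.0003]
shift after twist [ 0.1736  0.2525 -0.0003]
```

Call:
{"fn": "move_arm", "kwargs": {
  "motion": [
    {"tx": 0.01, "ty": 0.014, "tz": 0, "twist": -0.0035},
    {"tx": 0.02, "ty": 0.03, "tz": 0, "twist": 0},
    {"tx": 0.023, "ty": 0.034, "tz": 0, "twist": 0},
    {"tx": 0.024, "ty": 0.034, "tz": 0, "twist": 0},
    {"tx": 0.024, "ty": 0.034, "tz": 0, "twist": 0},
    {"tx": 0.024, "ty": 0.034, "tz": 0, "twist": 0},
    {"tx": 0.022, "ty": 0.034, "tz": 0, "twist": 0},
    {"tx": 0.016, "ty": 0.024, "tz": 0, "twist": 0},
    {"tx": 0.01, "ty": 0.014, "tz": 0, "twist": 0},
    {"tx": 0, "ty": 0, "tz": 0, "twist": 0},
    {"tx": 0, "ty": 0, "tz": 0, "twist": 0},
    {"tx": 0, "ty": 0, "tz": 0, "twist": 0}
  ]
}}

```text
clock: 27.05
position: [0.4307, 0.3472, 0.1598]
ee_rot: [0.26, 3.131, -0.001]
force: [-0.6, -0.3, -3.7]
width: 0.528
gripper_force: 24.8
```

```bash
python3 d.py hQ .0416; python3 - <<'E'
from cell import arm
import cv2
s=arm.get_image("scene")[:,:,::-1]; cv2.imwrite("pics/s4.png",cv2.resize(s[90:290,310:500],None,fx=2.9,fy=2.9))
E
```

```text
t 27.05 pos [0.4307 0.3472 0.1598] psi 80.52 tilt [-0.    -0.001 -1.   ] w 48.6
twist 0.0002 shift now [0.001  0.0017 0.1182]
shift after twist [0.001  0.0017 0.1182]
```

View pics/s4.png

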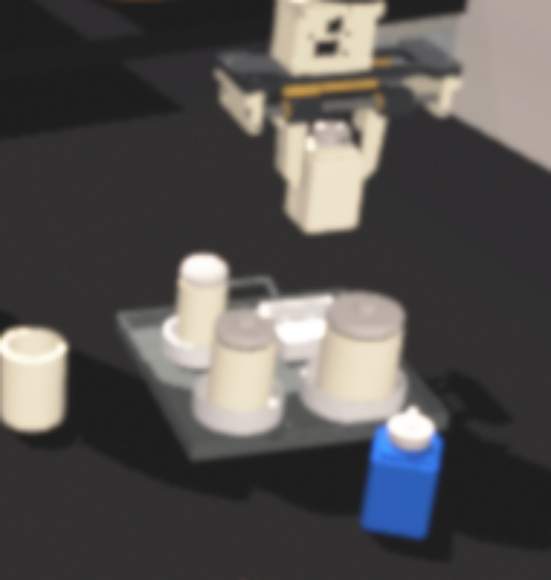

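The three round pots stand upright in their holders, and the soy bottle hangs upright over the square one (crop 300,330).

Call:
{"fn": "move_arm", "kwargs": {
  "motion": [
    {"tx": 0, "ty": 0.001, "tz": 0.025, "twist": 0},
    {"tx": 0, "ty": 0, "tz": 0.03, "twist": 0},
    {"tx": 0, "ty": 0, "tz": 0.025, "twist": 0},
    {"tx": 0, "ty": 0, "tz": 0.018, "twist": 0},
    {"tx": 0, "ty": 0, "tz": 0.012, "twist": 0},
    {"tx": 0, "ty": 0, "tz": 0.005, "twist": 0},
    {"tx": 0, "ty": 0, "tz": 0.002, "twist": 0},
    {"tx": 0, "ty": 0, "tz": 0, "twist": 0},
    {"tx": 0, "ty": 0, "tz": 0, "twist": 0}
  ]
}}

```text
clock: 28.0
position: [0.431, 0.3497, 0.0437]
ee_rot: [0.256, 3.13, 0.002]
force: [-0.1, -0.0, -2.6]
width: 0.521
gripper_force: 24.8
```

Call:
{"fn": "move_arm", "kwargs": {
  "motion": [
    {"tx": 0, "ty": 0, "tz": 0.0015, "twist": 0},
    {"tx": 0, "ty": 0, "tz": 0.0008, "twist": 0},
    {"tx": 0, "ty": 0, "tz": 0, "twist": 0},
    {"tx": 0, "ty": 0, "tz": 0, "twist": 0}
  ]
}}

```text
clock: 28.4
position: [0.4309, 0.3498, 0.0416]
ee_rot: [0.256, 3.13, 0.002]
force: [-1.7, -0.6, 6.3]
width: 0.526
gripper_force: 24.8
```

Call:
{"fn": "move_arm", "kwargs": {
  "motion": [
    {"tx": 0, "ty": 0, "tz": 0, "twist": 0},
    {"tx": 0, "ty": 0, "tz": 0, "twist": 0},
    {"tx": 0, "ty": 0, "tz": 0, "twist": 0},
    {"tx": 0, "ty": 0, "tz": 0, "twist": 0},
    {"tx": 0, "ty": 0, "tz": 0, "twist": 0},
    {"tx": 0, "ty": 0, "tz": 0, "twist": 0}
  ],
  "gripper": -0.45
}}

```text
clock: 29.0
position: [0.4305, 0.3493, 0.0406]
ee_rot: [0.256, 3.131, -0.0]
force: [0.6, 0.7, -0.8]
width: 0.725
gripper_force: 0.0
```

Call:
{"fn": "move_arm", "kwargs": {
  "motion": [
    {"tx": 0, "ty": 0, "tz": -0.02, "twist": 0},
    {"tx": 0, "ty": 0, "tz": -0.03, "twist": 0},
    {"tx": 0, "ty": 0, "tz": -0.04, "twist": 0},
    {"tx": 0, "ty": 0, "tz": -0.04, "twist": 0},
    {"tx": 0, "ty": 0.04, "tz": -0.02, "twist": 0},
    {"tx": 0, "ty": 0.04, "tz": 0, "twist": 0},
    {"tx": 0, "ty": 0.04, "tz": 0, "twist": 0},
    {"tx": 0, "ty": 0.04, "tz": 0, "twist": 0},
    {"tx": 0, "ty": 0.03, "tz": 0, "twist": 0},
    {"tx": 0, "ty": 0, "tz": 0, "twist": 0},
    {"tx": 0, "ty": 0, "tz": 0, "twist": 0}
  ]
}}

```text
clock: 30.1
position: [0.4612, 0.5368, 0.1898]
ee_rot: [-0.255, -3.131, 0.002]
force: [0.6, -0.5, -0.6]
width: 0.723
gripper_force: 0.0
```

```bash
python3 - <<'E'
from cell import arm
import cv2,numpy as np
t=arm.get_image("top")[:,:,::-1]; s=arm.get_image("scene")[:,:,::-1]
a=cv2.resize(t[150:330,140:380],(400,300));b=cv2.resize(s[130:310,240:480],(400,300))
cv2.imwrite("pics/f.png",cv2.resize(np.hstack([a,b]),(800,300)))
E
```

```text
(no output)
```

View pics/f.png

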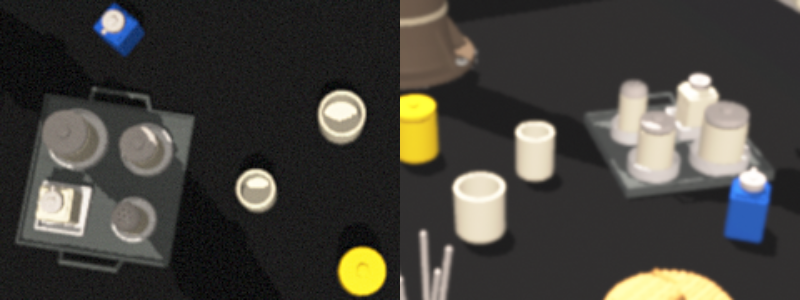

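All four pots are seated upright in their own holders, and the open jars are where they were (left panel 342,115 and 257,190).

```bash
python3 -c "
from cell import arm
print(arm.sign_off())"
```

```text
the job is handed in; nothing more can be done
None
```

The large jar, medium jar, pepper shaker and soy bottle each stand upright and released in their own holders, the two lidless jars were left untouched, and the job was handed in at about 30 s; sign-off gave no verdict.

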